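# Ready the clay scale: wake it, set grams, tare the tub

### The arm

A 6-joint arm with a two-finger parallel gripper is mounted at the origin on the work surface. World frame = base frame: x ahead of the robot, y to its left, z up, the work surface at z = 0. Lengths are in m, angles in rad, forces in N, time in s.
With the tool pointing down it reaches from about 0.25 to 0.85 m from the base axis. Payload 12.5 kg.
Tool frame: the origin (TCP) lies at the very end of the fingers, on their centre line; the grasp point (between the pads) lies 19 mm behind it; z points along the fingers, y is the line along which they close (so a half turn about z gives the same grasp; the last joint's range is limited). The gripper opens to 93 mm and grips with 3 to 60 N. Pads are 15 mm wide; open, the fingers measure 128 mm over their backs; the gripper's body (75 mm by 188 mm) begins 65 mm behind the grasp point.
Start: joints at [-1.312, 0.351, 1.652, -0, 1.139, -0.085], TCP at [0.185, -0.518, 0.219] pointing down, gripper open.
Joint ranges: [-2.75, 2.75], [-0.79, 2.1], [0.01, 2.65], [-1.57, 4.71], [0.07, 3.14], [-2.87, 2.87]. Speed limits (rad/s): [2.22, 2.22, 2.79, 3.14, 3.14, 3.14].

### API

Orientations are given as a unit quaternion [w, x, y, z].
In Python, from rig import sensors, imaging, order, nets gives the robot as it stands.
- The arm moves only by the tool play_rows, never from a script. Its argument "commands" is one flat list of numbers, 5 for each row, row after row: the opening, from 0 (shut) to 1 (fully open), then the shift along the tool's x, y, z in cm, then the turn about the tool's z in degrees. In form: [gripper, tx, ty, tz, yaw, gripper, tx, ty, tz, yaw, ...]. A call has exactly 5 rows; each row is the pose to reach, as a shift and turn from the pose commanded when the call began, along the tool's axes at that moment; what a row does not reach only later rows make up. A row lasts 1/12 s, in which the tool goes at most 41.7 mm and 7.16 degrees, less where a joint would pass 70% of its speed; a pose out of reach is approached as far as the arm can. A call with a gripper value outside its range is refused whole. The fingers move at their own pace and stop on an object; "force" is the grip in N (left out, the last holds). Time passes only in rows, so rows that repeat a pose let the fingers close, or fill a call up. It gives the time, the measured TCP pose, the force, the opening and the grip force at its end, in the units of the state.
- sensors.observe(): the state, without advancing time (a new reading comes with each control period).
- imaging.capture(name): name is "scene" or "top"; returns a dict with "img" (384x512x3 uint8, red, green, blue), "depth" (384x512 float32, m along the optical axis (not along the pixel's ray), 0 where there is no reading), "vfov" (degrees; the focal length in pixels is half the picture's height over the tangent of half this angle, whatever the lens; pixels are square), "cx", "cy" (the principal point, pixels), "k1" (the pictures are not rectified: a ray, as slopes to the right and down, at radius r is drawn at 1 + k1 r^2 times it, then the intrinsics apply), "cam_to_world" (4x4, takes a point from camera to world coordinates). Camera axes: x right, y up, looking along -z (the intrinsics and any distortion apply to the point x, -y, -z); pixel columns grow to the right and rows downward; lengths in m; the calibration is good to about 2 mm. A picture is of the moment at which its call begins.
- order.job_done(): hands the job in; it is judged then, once.
Trained networks look in a picture, given as the dict that the camera call returned (one of the last four; its "shot" number tells which), for a name from the list of things; names that differ only in an ending like _2 or _b are one class to them, and where a whole thing is asked for, a point or a joint stands for the part that bears it (a point fixed in the world has none). Each returns a list of dicts, best first, with "conf" (0 to 1); they miss things now and then, are a little off and sometimes report something else, mostly with a low value. They report only what shows in the picture. A call takes as long as a camera call. They do not tell look-alikes from the thing itself.
- nets.spot_in(label, picture): "location" ([x, y, z] in m, in the coordinates of the camera as it stood for that picture, good to about 4 mm: the middle of the surface that is visible of it).
- nets.trace(label, picture): "region" (384x512 bool, what is visible of it).
- nets.landmark_of(label, picture): "location" ([x, y, z] in m, in the coordinates of the camera as it stood for that picture, good to about 4 mm: a listed point, or the origin of a listed thing).
The state is a dict: "t": time; "joint_positions": joint angles; "dq": joint speeds; "effort": joint torques, N m; "tool_pos": TCP position; "orientation": TCP orientation; "ft_force": force on the tool from outside, world axes, zero at the start; "wrist_torque": the same for the moment, N m; "opening": finger opening in m; "grasp_force": force on a finger pad.
Only numpy, scipy, OpenCV 4.12 (cv2) and the standard library are available. Lean on these libraries where they do the work, as an engineer would, in place of code of your own. Each camera call takes 0.05 s, during which the arm holds its last target. There are 200 camera calls.

### The job

Get the bench scale ready for weighing: with a fingertip, gently tap its power key (the round one), then its unit key (the square key next to the power key), then its tare key (the wide one), pressing each well in and letting it spring back up before the next. Leave the setup key (the square key next to the tare key) alone, keep off the weighing plate and the tub on it, lift or shift nothing on the table, and finish clear of everything.

Things in the scene. Friction and masses are not known exactly. Their poses are not given: they have to be found in the camera images.
- scale: Bench scale, fixed, 310 mm deep, 260 mm wide. Origin: centre of its underside, on the table. x points from its front (keys, nearer the robot) to its back, y to the left seen from the front. The front 110 mm is a panel rising 10 degrees from a front edge 40 mm high, with one row of four dark grey rubber keys, left (+y) to right: round power, square unit, square setup, wide tare
- power_key_top (a point): Centre of the top face of the power key: round, 24 mm across, first from the left, 10 mm proud of the panel, 55 mm above the table. Its z axis is square to the panel, 10 degrees off vertical, leaning to the scale's front; the key goes in against z
- unit_key_top (a point): Centre of the top face of the unit key: square, 22 by 22 mm, second from the left, 55 mm to the right of the power key. Axes as for the power key
- setup_key_top (a point): Centre of the top face of the setup key, not to be pressed: square, 22 by 22 mm, third from the left, 52 mm to the right of the unit key. Axes as for the power key
- tare_key_top (a point): Centre of the top face of the tare key: 48 mm wide along the row, 22 mm deep, at the right end of the row, 68 mm to the right of the setup key. Axes as for the power key
- power_key (a joint): How far the power key is in, m: 0 up, 0.006 at its stop. Each key has a spring: 1.2 N starts it, 3.1 N holds it 2.5 mm in (it counts as pressed beyond that), 5.7 N brings it to its stop; it springs back up when let go
- unit_key (a joint): How far the unit key is in, m: 0 up, 0.006 at its stop. Spring as for the power key
- setup_key (a joint): How far the setup key is in, m: 0 up, 0.006 at its stop. Spring as for the power key
- tare_key (a joint): How far the tare key is in, m: 0 up, 0.006 at its stop. Spring as for the power key
- pan_top (a point): Centre of the top of the scale's steel weighing plate (also pan), 196 mm deep, 250 mm wide, 68 mm above the table; its front edge is 88 mm behind the middle of the key row
- pan: The steel weighing plate itself; origin 8 mm below the centre of its top
- tub: Empty white plastic tub standing loose on the weighing plate, 94 mm across the rim, 80 mm tall, about 90 g. Origin: centre of its underside
- lidded_jar: Lidded amber glass jar, 62 mm across, 85 mm tall, standing near the scale's left side. Origin: centre of its underside
- glass_pot: Open clear glass pot, 58 mm across, 60 mm tall, standing near the scale's right side. Origin: centre of its underside
- trim_tool: Clay scraper with a square steel blade and a wooden handle, 170 mm long, lying in front of the scale. Origin: under its middle, x along it
- rolling_pin: Wooden rolling pin without handles, 240 mm long, 42 mm thick, lying to the right. Origin: under its middle, x along it
- bisque_bowl: Pinkish bisque-fired bowl, 124 mm across, 50 mm tall, to the left or right of the scale. Origin: centre of its underside
- tile_stack: Four test tiles stuck in one stack, 80 by 80 mm, 28 mm tall, to the left or right of the scale. Origin: centre of its underside
- brush_mug: Stoneware mug, 72 mm across, 85 mm tall, to the left or right of the scale. Origin: centre of its underside
Mind the look-alikes: they are no part of the job. Leave any purple or red look-alike of the tub alone.

How it is judged:
By the outcome, as a careful person would: the job done as asked, in the order asked, and still so for the second after the job is handed in, with the robot touching nothing.
It also fails if it takes over 42 s, if anything falls off the work surface, if the arm or the gripper's body presses on something with over 40 N, if the wrist force passes 120 N, or if a joint passes its speed limit or range.

## Working session

There is one attempt and no reset: what is moved stays moved. The work goes in short steps, Python scripts to look and compute and a tool call to move; the robot and the scene stay as the last step left them, time stands still between calls to the robot, and variables do not carry over. Pictures are saved under pics/ and viewed, at most 10 in all, crops included, and the job is handed in when it is done.

Besides the shell and the picture viewer there is one more tool, called by a JSON object that holds its "method" and its "body". play_rows: Moves the arm, as the interface text tells. Its arguments: {"type":"object","properties":{"commands":{"type":"array"},"force":{"type":"number"}},"required":["commands"]}

```bash
mkdir -p pics
cat > h.py <<'E'
import numpy as np,cv2
from rig import sensors,imaging,order,nets
def w(p,pt): return (p["cam_to_world"]@np.r_[pt,1])[:3]
def pix2w(p,u,v):
    f=192/np.tan(np.radians(p["vfov"])/2)
    K=np.array([[f,0,p["cx"]],[0,f,p["cy"]],[0,0,1]])
    x,y=cv2.undistortPoints(np.array([[[u,v]]],float),K,np.array([p["k1"],0,0,0]))[0,0]
    d=p["depth"][int(round(v)),int(round(u))]
    return w(p,[x*d,-y*d,-d])
E
python3 - <<'E'
from h import *
s=sensors.observe(); print(s["t"],s["tool_pos"],s["orientation"],s["opening"])
for n in ["scene","top"]:
    p=imaging.capture(n); cv2.imwrite(f"pics/{n}0.png",p["img"][:,:,::-1])
    for l in ["power_key_top","unit_key_top","setup_key_top","tare_key_top","pan_top","scale","tub","lidded_jar","glass_pot","trim_tool"]:
        for r in nets.landmark_of(l,p)[:2]: print(n,l,round(r["conf"],2),w(p,r["location"]).round(4))
E
```

```text
0.0 [ 0.18531667 -0.51747275  0.21810358] [-5.77002724e-04  9.85261616e-01  1.71053244e-01 -5.62736184e-05] 0.09289323753431791
scene unit_key_top 0.37 [ 0.5336 -0.012   0.0528]
scene unit_key_top 0.33 [0.5167 0.042  0.0546]
scene setup_key_top 0.38 [ 0.5493 -0.061   0.054 ]
scene tare_key_top 0.48 [ 0.5731 -0.1224  0.0513]
scene pan_top 0.81 [0.7254 0.0149 0.0667]
scene pan_top 0.73 [0.5163 0.0435 0.0544]
scene scale 0.56 [ 6.675e-01 -9.100e-03  6.000e-04]
scene tub 0.96 [0.7144 0.0598 0.0691]
scene tub 0.58 [ 0.4593  0.2735 -0.0007]
scene lidded_jar 0.78 [ 0.5669  0.1677 -0.0055]
scene glass_pot 0.86 [ 0.6952 -0.2314 -0.0013]
scene trim_tool 0.68 [ 0.4543 -0.0457  0.0032]
top power_key_top 0.56 [0.521  0.0462 0.0512]
top unit_key_top 0.4 [ 0.5348 -0.0104  0.0565]
top unit_key_top 0.37 [0.7116 0.0626 0.0683]
top setup_key_top 0.52 [ 0.5491 -0.0536  0.0564]
top setup_key_top 0.31 [ 0.5671  0.1716 -0.0007]
top tare_key_top 0.71 [ 0.5689 -0.1211  0.0536]
top pan_top 0.73 [0.7283 0.0104 0.0702]
top scale 0.68 [ 0.6694 -0.0037  0.0021]
top scale 0.49 [ 6.919e-01 -2.273e-01 -4.000e-04]
top tub 0.83 [4.653e-01 2.820e-01 4.000e-04]
top tub 0.64 [ 0.8091  0.2571 -0.0031]
top lidded_jar 0.78 [ 0.5666  0.1742 -0.0008]
top glass_pot 0.85 [ 0.6954 -0.2236 -0.0018]
top glass_pot 0.29 [ 0.5351 -0.009   0.0571]
top trim_tool 0.7 [ 4.525e-01 -4.360e-02 -3.000e-04]
```

Run:
```python
from h import *
a=cv2.imread("pics/top0.png");b=cv2.imread("pics/scene0.png")
cv2.imwrite("pics/both.png",cv2.resize(np.vstack([a,b]),(800,1200))[:600]) 
cv2.imwrite("pics/s2.png",cv2.resize(b,(800,600)))
```

```text
(no output)
```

View pics/both.png

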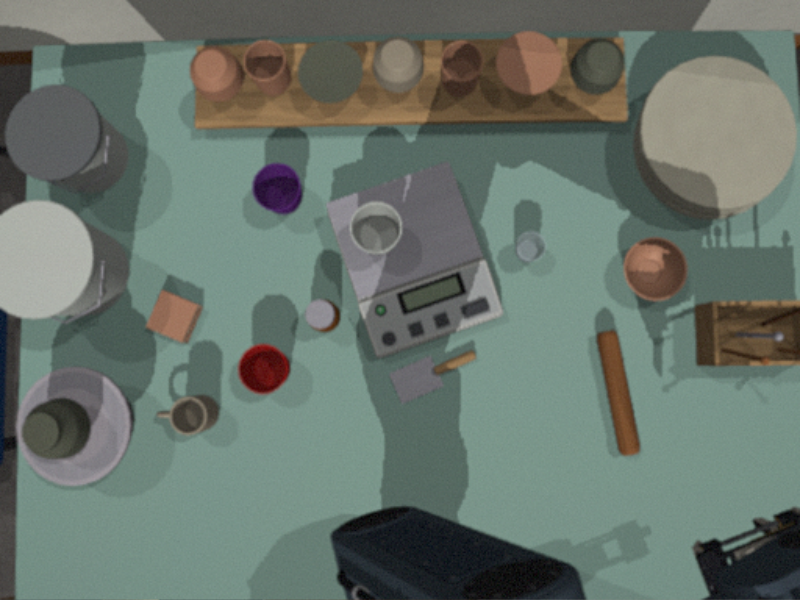

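View pics/s2.png

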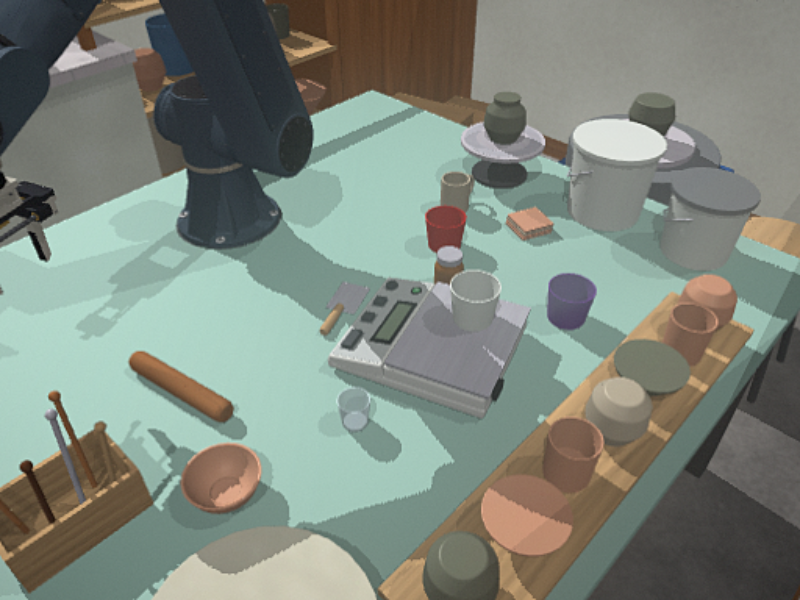

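The top view (800-px scale) shows the row on the tilted panel at the scale's front: power (389,338), unit (416,329), setup (442,320), tare (474,307). The green lamp at (380,310) looks similar but isn't a key. The jar is at (322,315), the real tub on the pan at (376,228), and the red and purple tubs stand off the scale. Next I'll refine the keys and check one crop.

Run:
```python
from h import *
p=imaging.capture("top"); g=cv2.cvtColor(p["img"],cv2.COLOR_RGB2GRAY)
roi=g[185:232,232:325]
big=cv2.resize(p["img"][180:240,225:335,::-1],None,fx=6,fy=6,interpolation=cv2.INTER_CUBIC)
pts=[]
for u,v in [(249,216.5),(266,210.5),(283,205),(303.5,197)]:
    y0,x0=int(v)-7,int(u)-(10 if u>300 else 7); y1,x1=int(v)+8,int(u)+(11 if u>300 else 8)
    c=g[y0:y1,x0:x1]; m=(c<75).astype(np.uint8)
    n,l,st,ce=cv2.connectedComponentsWithStats(m); i=1+np.argmax(st[1:,4])
    cu,cv_=ce[i]+[x0,y0]; P=pix2w(p,cu,cv_); pts.append(P); print(c.min(),st[i],(cu,cv_),P.round(4))
    cv2.circle(big,(int((cu-225+.5)*6),int((cv_-180+.5)*6)),3,(0,0,255),-1)
pts=np.array(pts); off=np.array([0,55,107,175.])/1000
A=np.polyfit(off,pts[:,:2],1); print(A,np.linalg.norm(A[0]),np.degrees(np.arctan2(A[0,0],-A[0,1])))
s=sensors.observe(); from scipy.spatial.transform import Rotation as R
q=s["orientation"]; M=R.from_quat([*q[1:],q[0]]).as_matrix(); print(M.round(3))
for o in off: t=A[1]+A[0]/np.linalg.norm(A[0])*o; print(t.round(4),(M.T@(np.r_[t,.055]-s["tool_pos"])*100).round(2))
cv2.imwrite("pics/crop.png",big)
```

```text
32 [ 2  3 10  9 68] (np.float64(248.36764705882354), np.float64(216.22058823529412)) [0.5191 0.0451 0.0572]
34 [ 2  2 10 11 76] (np.float64(265.7105263157895), np.float64(210.30263157894737)) [ 0.5361 -0.0065  0.057 ]
32 [ 1  2 11 10 78] (np.float64(282.1794871794872), np.float64(204.53846153846155)) [ 0.5532 -0.0557  0.0489]
37 [  2   1  18  12 126] (np.float64(303.3015873015873), np.float64(196.5)) [ 0.5761 -0.1187  0.0548]
[[ 0.32579247 -0.93676409]
 [ 0.51867857  0.04499595]] 0.9918002314881098 19.17690606150788
[[ 0.941  0.337 -0.   ]
 [ 0.337 -0.941  0.   ]
 [-0.    -0.    -1.   ]]
[0.5187 0.045 ] [ 50.35 -41.75  16.36]
[ 0.5367 -0.007 ] [ 50.3  -36.25  16.36]
[ 0.5538 -0.0561] [ 50.25 -31.05  16.36]
[ 0.5762 -0.1203] [ 50.19 -24.25  16.36]
```

View pics/crop.png

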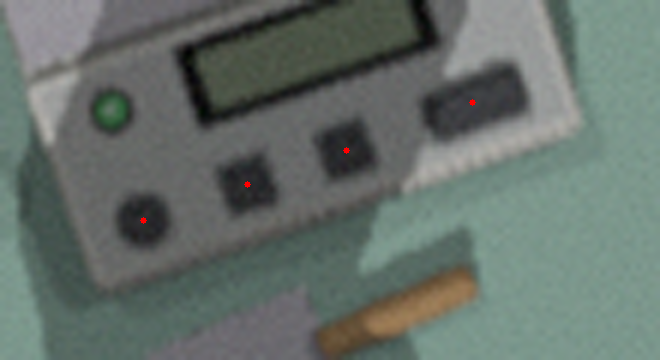

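The red dots sit on the four keys: power (143,220), unit (247,184), setup (346,150), tare (472,102). The green lamp at (111,110) isn't a key. The heights and the 175 mm spacing agree, and the tool's y axis is already along the row, so I'll move with the fingers shut.

{"method": "play_rows", "body": {"commands": [0, 2, -1.7, 0, 0, 0, 5, -4.2, 0, 0, 0, 8, -6.7, 0, 0, 0, 11, -9.2, 0, 0, 0, 14, -11.7, 0, 0], "force": 20}}

```text
t: 1.57
tool_pos: [0.2782, -0.3589, 0.2187]
orientation: [0.0, 0.985, 0.171, 0.0]
ft_force: [0.6, 0.1, 0.8]
opening: 0.0642
grasp_force: 0.0
```

{"method": "play_rows", "body": {"commands": [0, 3, -2.5, 0, 0, 0, 6, -5, 0, 0, 0, 9, -7.5, 0, 0, 0, 12, -10, 0, 0, 0, 15, -12.5, 0, 0]}}

```text
t: 1.98
tool_pos: [0.3775, -0.1905, 0.2189]
orientation: [0.0, 0.985, 0.171, 0.0]
ft_force: [0.3, -0.6, -0.1]
opening: 0.0311
grasp_force: 0.0
```

{"method": "play_rows", "body": {"commands": [0, 3, -2.5, 0, 0, 0, 6, -5, 0, 0, 0, 9, -7.5, 0, 0, 0, 12, -10, 0, 0, 0, 14, -11.7, 0, 0]}}

```text
t: 2.4
tool_pos: [0.4704, -0.0321, 0.2188]
orientation: [-0.0, 0.985, 0.172, 0.0]
ft_force: [0.7, -0.3, -0.1]
opening: 0.0009
grasp_force: 0.0
```

```bash
cat >> h.py <<'E'
from scipy.spatial.transform import Rotation as R
def rel():
    s=sensors.observe(); q=s["orientation"]; M=R.from_quat([*q[1:],q[0]]).as_matrix()
    print(s["t"],s["tool_pos"].round(4) if hasattr(s["tool_pos"],"round") else s["tool_pos"],s["opening"],np.round(s["ft_force"],2))
    for n,t in dict(power=(.5187,.045),unit=(.5367,-.007),tare=(.5762,-.1203)).items(): print(n,(M.T@(np.r_[t,.055]-s["tool_pos"])*100).round(2))
    print("yaw",np.degrees(np.arctan2(M[0,1],-M[1,1])))
E
python3 -c "from h import *;rel()"
```

```text
2.4 [ 0.4704 -0.0321  0.2188] 0.000899925913019191 [ 0.73 -0.27 -0.14]
power [ 7.14 -5.62 16.39]
unit [ 7.08 -0.12 16.39]
tare [ 6.96 11.88 16.39]
yaw 19.770187978927055
```

{"method": "play_rows", "body": {"commands": [0, 2.3, -1.9, 2, 0, 0, 4.6, -3.8, 5, 0, 0, 6.8, -5.6, 8, 0, 0, 6.8, -5.6, 11, 0, 0, 6.8, -5.6, 13, 0]}}

```text
t: 2.82
tool_pos: [0.5138, 0.0421, 0.0859]
orientation: [-0.0, 0.985, 0.172, -0.001]
ft_force: [-0.4, -0.7, -0.4]
opening: 0.0006
grasp_force: 0.0
```

{"method": "play_rows", "body": {"commands": [0, 0, 0, 0, 0, 0, 0, 0, 0, 0, 0, 0, 0, 0, 0, 0, 0, 0, 0, 0, 0, 0, 0, 0, 0]}}

```text
t: 3.23
tool_pos: [0.5151, 0.0405, 0.0901]
orientation: [0.0, 0.985, 0.171, 0.001]
ft_force: [0.5, 0.2, 0.3]
opening: 0.0007
grasp_force: 0.0
```

```bash
python3 -c "
from h import *
rel()
p=imaging.capture('top');a=cv2.resize(p['img'][170:250,215:335,::-1],None,fx=5,fy=5)
p=imaging.capture('scene');b=cv2.resize(p['img'][150:240,190:310,::-1],None,fx=5,fy=5)
cv2.imwrite('pics/ab.png',cv2.resize(np.vstack([a,b]),None,fx=.7,fy=.7))"
```

```text
3.2333 [0.5151 0.0405 0.0901] 0.0007316443980038016 [0.46 0.16 0.32]
power [ 0.48 -0.3   3.51]
unit [0.42 5.2  3.51]
tare [ 0.33 17.2   3.52]
yaw 19.674269122700238
```

View pics/ab.png

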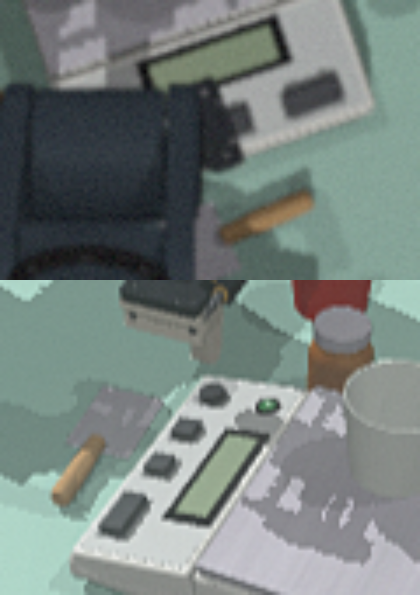

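The scene crop shows the closed fingertip at (205,355), above the power key at (213,392). I'll descend slowly and watch the force.

{"method": "play_rows", "body": {"commands": [0, 0.2, -0.3, 1, 0, 0, 0.2, -0.3, 2, 0, 0, 0.2, -0.3, 2.8, 0, 0, 0.2, -0.3, 3.2, 0, 0, 0.2, -0.3, 3.3, 0]}}

```text
t: 3.75
tool_pos: [0.5147, 0.0443, 0.0544]
orientation: [-0.0, 0.985, 0.171, -0.001]
ft_force: [-1.4, 1.3, 2.3]
opening: 0.0002
grasp_force: 1.1
```

{"method": "play_rows", "body": {"commands": [0, 0, 0, 0.1, 0, 0, 0, 0, 0.2, 0, 0, 0, 0, 0.3, 0, 0, 0, 0, 0.3, 0, 0, 0, 0, 0.3, 0]}}

```text
t: 4.17
tool_pos: [0.5152, 0.0443, 0.0528]
orientation: [-0.0, 0.985, 0.171, -0.0]
ft_force: [-1.5, 0.9, 3.0]
opening: 0.0002
grasp_force: 1.7
```

{"method": "play_rows", "body": {"commands": [0, 0, 0, 0.1, 0, 0, 0, 0, 0.2, 0, 0, 0, 0, 0.25, 0, 0, 0, 0, 0.25, 0, 0, 0, 0, 0.25, 0]}}

```text
t: 4.58
tool_pos: [0.5156, 0.0444, 0.0503]
orientation: [-0.0, 0.985, 0.171, 0.0]
ft_force: [-1.3, 2.5, 5.0]
opening: 0.0007
grasp_force: 2.6
```

```bash
python3 -c "from h import *;rel()"
```

```text
4.5833 [0.5156 0.0444 0.0503] 0.0007253400954639819 [-1.26  2.55  5.  ]
power [ 0.32  0.05 -0.47]
unit [ 0.26  5.55 -0.47]
tare [ 0.16 17.55 -0.47]
yaw 19.69650275810858
```

Power reads 5 N, so it is well in. Lift straight up and cross to the unit key.

{"method": "play_rows", "body": {"commands": [0, 0, 0, -0.6, 0, 0, 0, 0, -1.5, 0, 0, 0, 0, -2.8, 0, 0, 0, 1.5, -3, 0, 0, 0, 3.5, -3, 0]}}

```text
t: 5.0
tool_pos: [0.5277, 0.0115, 0.0818]
orientation: [0.0, 0.985, 0.172, 0.001]
ft_force: [-0.9, 0.7, -0.3]
opening: 0.0008
grasp_force: 0.0
```

{"method": "play_rows", "body": {"commands": [0, 0, 2, 0, 0, 0, 0, 2, 0, 0, 0, 0, 2, 0, 0, 0, 0, 2, 0, 0, 0, 0, 2, 0, 0]}}

```text
t: 5.42
tool_pos: [0.5336, -0.0069, 0.0803]
orientation: [-0.0, 0.985, 0.171, -0.0]
ft_force: [-0.3, 0.1, -0.2]
opening: 0.0004
grasp_force: 0.0
```

```bash
python3 -c "from h import *;rel()"
```

```text
5.4167 [ 0.5336 -0.0069  0.0803] 0.00040876756577381336 [-0.32  0.09 -0.21]
power [ 0.35 -5.39  2.53]
unit [0.29 0.12 2.53]
tare [ 0.19 12.11  2.53]
yaw 19.73016843048892
```

{"method": "play_rows", "body": {"commands": [0, 0, 0.1, 0.8, 0, 0, 0, 0.1, 1.6, 0, 0, 0, 0.1, 2.2, 0, 0, 0, 0.1, 2.5, 0, 0, 0, 0.1, 2.6, 0]}}

```text
t: 5.83
tool_pos: [0.5339, -0.0081, 0.0534]
orientation: [-0.0, 0.985, 0.171, -0.0]
ft_force: [-0.5, 1.4, 3.7]
opening: 0.0006
grasp_force: 1.5
```

{"method": "play_rows", "body": {"commands": [0, 0, 0, 0.1, 0, 0, 0, 0, 0.2, 0, 0, 0, 0, 0.3, 0, 0, 0, 0, 0.35, 0, 0, 0, 0, 0.35, 0]}}

```text
t: 6.25
tool_pos: [0.5343, -0.0084, 0.0508]
orientation: [-0.0, 0.985, 0.171, 0.0]
ft_force: [-1.0, 2.8, 4.4]
opening: 0.0006
grasp_force: 2.4
```

The unit key is in at 4.4 N. Lift and cross over the setup key to the tare key.

{"method": "play_rows", "body": {"commands": [0, 0, 0, -0.6, 0, 0, 0, 0, -1.5, 0, 0, 0, 0, -3, 0, 0, 0, 1, -3.5, 0, 0, 0, 3, -3.5, 0]}}

```text
t: 6.67
tool_pos: [0.5449, -0.0366, 0.0874]
orientation: [0.0, 0.985, 0.172, 0.001]
ft_force: [-0.0, -0.2, 0.5]
opening: 0.0006
grasp_force: 0.0
```

{"method": "play_rows", "body": {"commands": [0, 0, 3, 0, 0, 0, 0, 6, 0, 0, 0, 0, 8, 0, 0, 0, 0, 9, 0, 0, 0, 0, 9, 0, 0]}}

```text
t: 7.08
tool_pos: [0.575, -0.1235, 0.0857]
orientation: [0.0, 0.985, 0.17, 0.0]
ft_force: [-0.2, -0.3, 0.0]
opening: 0.0005
grasp_force: 0.0
```

{"method": "play_rows", "body": {"commands": [0, 0, 0, 0, 0, 0, 0, 0, 0, 0, 0, 0, 0, 0, 0, 0, 0, 0, 0, 0, 0, 0, 0, 0, 0]}}

```text
t: 7.5
tool_pos: [0.5745, -0.1208, 0.0857]
orientation: [-0.0, 0.985, 0.171, 0.0]
ft_force: [0.0, 0.4, 0.1]
opening: 0.0002
grasp_force: 0.0
```

```bash
python3 -c "from h import *;rel()"
```

```text
7.5 [ 0.5745 -0.1208  0.0857] 0.00020990133839100957 [0.03 0.37 0.13]
power [  0.35 -17.49   3.07]
unit [  0.29 -11.98   3.07]
tare [0.17 0.01 3.07]
yaw 19.75002781150744
```

{"method": "play_rows", "body": {"commands": [0, 0, 0, 1.2, 0, 0, 0, 0, 2.2, 0, 0, 0, 0, 2.7, 0, 0, 0, 0, 3, 0, 0, 0, 0, 3.1, 0]}}

```text
t: 7.92
tool_pos: [0.5742, -0.1211, 0.0538]
orientation: [-0.0, 0.985, 0.171, -0.001]
ft_force: [-1.5, 1.9, 4.0]
opening: 0.0007
grasp_force: 1.5
```

{"method": "play_rows", "body": {"commands": [0, 0, 0, 0.1, 0, 0, 0, 0, 0.2, 0, 0, 0, 0, 0.3, 0, 0, 0, 0, 0.4, 0, 0, 0, 0, 0.4, 0]}}

```text
t: 8.33
tool_pos: [0.5748, -0.1213, 0.0508]
orientation: [0.0, 0.985, 0.171, 0.0]
ft_force: [-1.4, 4.0, 4.9]
opening: 0.0008
grasp_force: 2.6
```

The tare key is in at 4.9 N. Lift well clear and check.

{"method": "play_rows", "body": {"commands": [0, 0, 0, -0.6, 0, 0, 0, 0, -1.5, 0, 0, 0, 0, -4, 0, 0, 0, 0, -7, 0, 0, 0, 0, -10, 0]}}

```text
t: 8.75
tool_pos: [0.5744, -0.1216, 0.1522]
orientation: [0.0, 0.985, 0.171, -0.0]
ft_force: [0.0, -0.4, 1.2]
opening: 0.0002
grasp_force: 0.0
```

{"method": "play_rows", "body": {"commands": [0, -3, 0, -3, 0, 0, -6, 0, -5, 0, 0, -9, 0, -5, 0, 0, -12, 0, -5, 0, 0, -14, 0, -5, 0]}}

```text
t: 9.17
tool_pos: [0.4408, -0.1693, 0.2017]
orientation: [0.001, 0.985, 0.171, 0.0]
ft_force: [-0.0, -0.7, -0.2]
opening: 0.0003
grasp_force: 0.0
```

{"method": "play_rows", "body": {"commands": [0, -1, 1, 0, 0, 0, -1, 1, 0, 0, 0, -1, 1, 0, 0, 0, -1, 1, 0, 0, 0, -1, 1, 0, 0]}}

```text
t: 9.58
tool_pos: [0.4373, -0.181, 0.2007]
orientation: [0.0, 0.985, 0.171, 0.0]
ft_force: [-0.1, -0.2, 0.5]
opening: 0.0004
grasp_force: 0.0
```

```bash
python3 -c "
from h import *
rel()
p=imaging.capture('scene');cv2.imwrite('pics/end.png',cv2.resize(p['img'][:,:,::-1],(800,600)))"
```

```text
9.5833 [ 0.4373 -0.181   0.2007] 0.00041197288039280594 [-0.11 -0.24  0.54]
power [ 15.29 -18.53  14.57]
unit [ 15.23 -13.03  14.57]
tare [15.13 -1.03 14.57]
yaw 19.731317133411824
```

View pics/end.png

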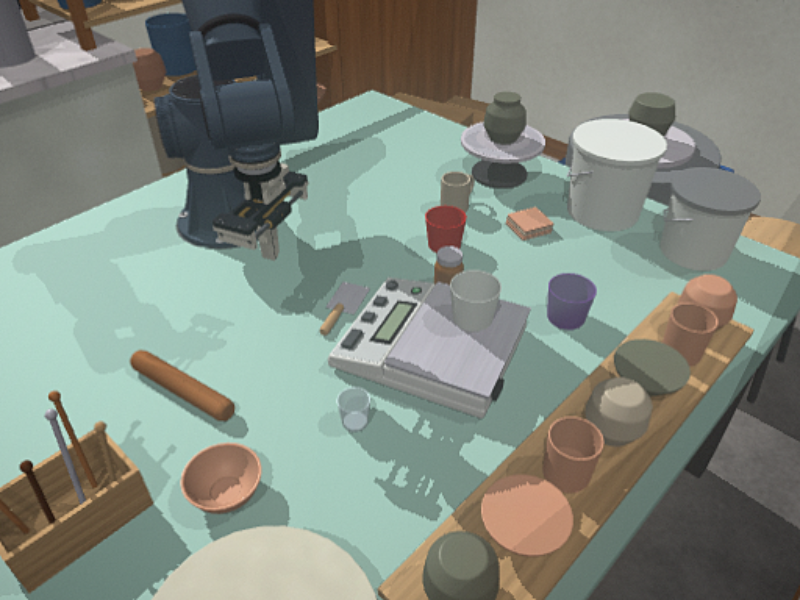

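The arm is clear at (265,240), the keys are up along (392,286) to (352,340), and nothing else has moved.

```bash
python3 -c "from rig import order;print(order.job_done())"
```

```text
the job is handed in; nothing more can be done
None
```

I tapped the power, unit and tare keys in that order, each to about 4.4–5 N (roughly 4–5 mm in) and released before the next, left the setup key, plate and tub alone, and handed the job in at about 9.6 s with the arm clear; no verdict came back.

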